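# Turn the blank to the air nozzle and set the air valve two turns open

### The job

First turn the brass blank round in its slot so that its bare brass face, not the blue one, looks at the air nozzle: stand it back upright, down in the middle of the slot, and let it go. Then take the red valve wheel by its black handle, close the valve clockwise to its stop and rest there a moment, and open it again by exactly two full turns; finish still gripping the handle there. Leave the other things on the bench where they are.

Things in the scene. Friction and masses are not known exactly. Their poses are not given: they have to be found in the camera images.
- blank: Loose flat square plate, 60 x 60 mm, 8 mm thick, about 0.2 kg, standing on edge in the slot of the holder: one face bare brass, the other blue enamel. Origin: middle of its lower edge. x points straight out of the bare brass face, y along the lower edge, z up the plate. At the start the blue face looks at the nozzle. Its top edge is 70 mm above the bench.
- brass_out (a point): Point of the blank's frame 30 mm straight out in front of the centre of its bare brass face.
- holder: Blasting stand fixed to the bench: aluminium base plate 165 x 90 mm, 10 mm thick, with a slot between two grey plastic bars, and a brass air nozzle on a grey block. Origin: on the bench right below the middle of the slot. x points from the slot to the nozzle, y along the slot, z up.
- slot_floor (a point): Middle of the slot's floor, 10 mm above the bench. The slot is 11 mm wide (for the 8 mm blank), 70 mm long and open at both ends. The tops of its bars are 29 mm above the bench, their inner edges slope in at the top, and they reach 18 mm to either side of the slot's middle.
- nozzle_tip (a point): Mouth of the brass nozzle, 72 mm from the middle of the slot along the holder's x, 40 mm above the bench. The nozzle and its block reach from 72 to 128 mm from the slot's middle and are 52 mm high.
- valve (a joint): Turn of the red valve wheel (rad). 0 is shut, at a hard stop; it grows as the wheel turns counter-clockwise seen from above (opening). One full turn is 6.283; the wheel can go to three turns. It starts somewhere between a quarter turn and four fifths of a turn open. Turning takes about 3 N at the handle; the wheel stays where it is left.
- wheel_axis (a point): Centre of the red wheel, on its upright axis, 88 mm above the bench. The wheel is level, 102 mm in outer diameter, its rim 12 mm thick; it does not rise or sink as it turns. The valve stands fixed on the bench.
- handle_mid (a point): Middle of the gripping part of the black upright handle on the wheel's rim, 45 mm from the wheel's axis and 125 mm above the bench.
- handle: The black handle itself: upright cylinder 24 mm in diameter, 46 mm high, from 97 to 143 mm above the bench. It revolves freely on its own pin, so that a gripper holding it from above can carry it round the circle without turning. Origin: centre of its lower end.
- hammer: Bystander: hammer with black grip lying flat, 250 mm long, 25 mm high. Origin: underside, about the middle of its length; x to the head.
- wax_block: Bystander: blue wax block, 75 x 36 x 26 mm. Origin: centre of underside.
- bur_tool: Bystander: hand bur with black handle, lying flat, 145 mm long, 18 mm high. Origin: underside, 30 mm in front of the middle of its handle.
- bench_block: Bystander: steel bench block, 65 x 65 x 22 mm. Origin: centre of underside.
- felt_wheel: Bystander: cream felt polishing wheel lying flat, 40 mm in diameter, 12 mm high. Origin: centre of underside.
- polish_bar: Bystander: reddish-brown bar of polishing compound, 90 x 34 x 30 mm. Origin: centre of underside.

How it is judged:
By the outcome, as a careful person would: the job done as asked, in the order asked, and still so for the second after the job is handed in, while the arm keeps its last pose, push and grip.
It also fails if it takes over 72 s, if anything falls off the work surface, if the arm or the gripper's body presses on something with over 40 N, if the wrist force passes 120 N, or if a joint passes its speed limit or range.

### The arm

A 6-joint arm with a two-finger parallel gripper is mounted at the origin on the work surface. World frame = base frame: x ahead of the robot, y to its left, z up, the work surface at z = 0. Lengths are in m, angles in rad, forces in N, time in s.
With the tool pointing down it reaches from about 0.35 to 0.975 m from the base axis. Payload 4.9 kg.
Tool frame: the origin (TCP) lies at the very end of the fingers, on their centre line; the grasp point (between the pads) lies 19 mm behind it (manip.hold_point_z is the distance from the TCP to the grasp point, in m); z points along the fingers, y is the direction in which the jaws open and shut (so a half turn about z gives the same grasp; the last joint's range is limited). The gripper opens to 85 mm and grips with 20 to 120 N. Pads are 22 mm wide; open, the fingers measure 114 mm over their backs; the gripper's body (76 mm by 85 mm) begins 54 mm behind the grasp point. The pads swing forward as they close: fully open they stand 13 mm farther back than shut.
Start: joints at [1.202, 0.053, 1.613, -0, 1.476, -0.119], TCP at [0.154, 0.606, 0.231] pointing down, gripper open.
Joint ranges: [-3.01, 3.01], [-1.01, 2.22], [0.06, 2.58], [-1.02, 4.17], [0.09, 2.62], [-3.14, 3.14]. Speed limits (rad/s): [2.57, 2.57, 3.14, 3.14, 3.14, 3.14].

### API

Orientations are given as a unit quaternion [w, x, y, z].
In Python, from plant import manip gives the robot as it stands. The module is installed in compiled form; this text tells all that it offers.
- The arm moves only by the shell command python3 -m creep 'ROWS'. ROWS is JSON, a list of rows, each a list of 7 numbers: the turn, a rotation vector about the tool's x, y, z in degrees, then the shift along the tool's x, y, z in m, then the opening, from 0 (shut) to 1 (fully open). In form: [[ax, ay, az, tx, ty, tz, jaw], ...]. A call has 1 to 20 rows; each row shifts and turns the commanded pose from where the row before left it, along the tool's axes as they then stand; what a row does not reach is not made up. A row lasts 1/12 s, in which the tool goes at most 41.7 mm and 7.16 degrees, less where a joint would pass 70% of its speed; a pose out of reach is approached as far as the arm can. A call is refused whole if a number of a shift passes 0.0417 or a number of a turn 7.16, either way. A call with a gripper value outside its range is refused whole. The fingers move at their own pace and stop on an object; the grip force is fixed at half the most. Time passes only in rows, so rows that do not move let the fingers close. It gives the time, the measured TCP pose, the force and the opening at its end, in the units of the state.
- manip.state(): the state, without advancing time (a new reading comes with each control period).
- manip.grab_frame(name): name is "scene" or "top" or "wrist"; returns the picture (384x512x3 uint8, blue, green, red); there is no depth.
- manip.get_calibration(name): a dict with "fx", "fy", "cx", "cy" (pixels), "xyz" and "attitude" of the camera in the world. Camera axes: x right, y down, z forward; pixel columns grow to the right and rows downward; lengths in m; the calibration is good to about 2 mm. A picture is of the moment at which its call begins: read the wrist's pose just before it. get_calibration takes no time and is no camera call; for the wrist camera it gives the pose at the moment of the call.
- manip.job_done(): hands the job in, once; it reports no verdict.
Trained networks look in the newest picture that a camera, given by its name, has taken for a name from the list of things; names that differ only in an ending like _2 or _b are one class to them, and where a whole thing is asked for, a point or a joint stands for the part that bears it (a point fixed in the world has none). Each returns a list of dicts, best first, with "confidence" (0 to 1); they miss things now and then, are a little off and sometimes report something else, mostly with a low value. They report only what shows in the picture. A call takes as long as a camera call.
- manip.cut_out(target, camera): "pixels" (384x512 bool, what is visible of it) and "rect" ([left, top, right, bottom] in pixels, round what is visible of it).
The state is a dict: "time": time; "joint_pos": joint angles; "joint_vel": joint speeds; "joint_efforts": joint torques, N m; "tool_pos": TCP position; "tool_rot": TCP orientation; "contact_force": force on the tool from outside, world axes, zero at the start; "ft_torque": the same for the moment, N m; "gripper_width": opening from 0.0 (shut) to 1.0 (fully open).
Only numpy, scipy, OpenCV 4.12 (cv2) and the standard library are available. Lean on these libraries where they do the work, as an engineer would, in place of code of your own. Each camera call takes 0.05 s, during which the arm holds its last target.

## Working session

There is one attempt and no reset: what is moved stays moved. The work goes in short steps, Python scripts to look and compute and a shell command to move; the robot and the scene stay as the last step left them, time stands still between calls to the robot, and variables do not carry over. Pictures are saved under pics/ and viewed, and the job is handed in when it is done.

```bash
ls; mkdir -p pics
python3 - <<'E'
from plant import manip
import cv2
print(manip.state())
for n in ["scene","top","wrist"]:
    im=manip.grab_frame(n); cv2.imwrite(f"pics/a_{n}.png",im); print(n,manip.get_calibration(n))
E
```

```text
pics
{'time': 0.0, 'joint_pos': array([ 1.20204548e+00,  5.33433400e-02,  1.61428504e+00, -2.45080439e-05,
        1.47603449e+00, -1.18981515e-01]), 'joint_vel': array([ 4.85243250e-05,  9.21145554e-04, -1.17867788e-03,  7.01387489e-04,
        4.23502007e-04,  1.15658809e-04]), 'joint_efforts': array([-2.35496473e-04, -3.93695605e+01, -3.70167160e+01, -2.11681827e-04,
        6.94980263e-03, -9.62461087e-06]), 'tool_pos': array([0.15425434, 0.60501584, 0.23007677]), 'tool_rot': array([-2.38095972e-04,  1.24559069e-01,  9.92211654e-01, -1.00742473e-03]), 'contact_force': array([-0.33231921,  0.1011907 ,  0.22176848]), 'ft_torque': array([ 0.00874147, -0.00180774, -0.0546259 ]), 'gripper_width': 1.002888757975328}
scene {'fx': 407.54097543417436, 'fy': 407.54097543417436, 'cx': 247.93936776488084, 'cy': 192.26488449578153, 'xyz': array([1.33415894, 0.42923276, 0.83166292]), 'attitude': array([-0.23734462,  0.46313332,  0.76652127, -0.3763246 ])}
top {'fx': 449.94032062862556, 'fy': 449.94032062862556, 'cx': 253.44721042275083, 'cy': 196.1757878119193, 'xyz': array([ 0.40699581, -0.00186381,  1.56515258]), 'attitude': array([-0.02030002,  0.71643654, -0.69702764,  0.02142568])}
wrist {'fx': 293.77703817524343, 'fy': 293.77703817524343, 'cx': 259.3332759410107, 'cy': 190.81913339788878, 'xyz': array([0.07380893, 0.62588347, 0.3717945 ]), 'attitude': array([0.1301648 , 0.77873867, 0.60550081, 0.09995983])}
```

View pics/a_scene.png

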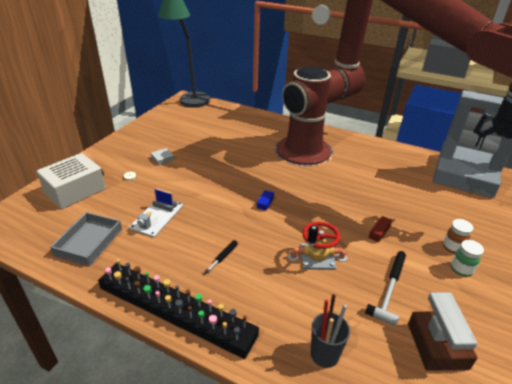

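View pics/a_top.png

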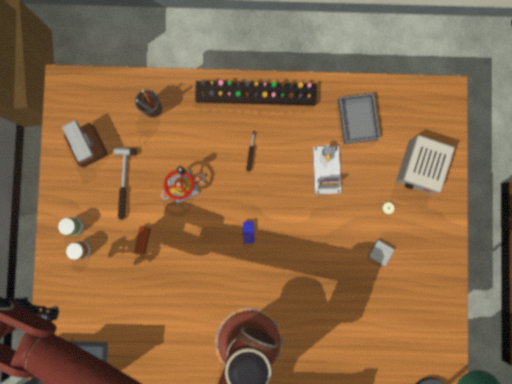

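View pics/a_wrist.png

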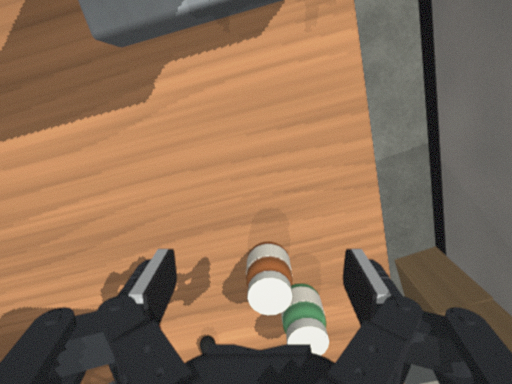

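The scene view shows the blank (162,198) with its blue face towards the nozzle, and the valve at (320,240). In the top view the holder is at (327,170) with the nozzle up the picture (about +x), and the valve wheel is at (180,185). Next I'll localise them.

```bash
cat > h.py <<'E'
import numpy as np, cv2
from plant import manip
from scipy.spatial.transform import Rotation as R
def q2R(q): return R.from_quat([q[1],q[2],q[3],q[0]]).as_matrix()
def ray(cal,u,v):
    d=np.array([(u-cal['cx'])/cal['fx'],(v-cal['cy'])/cal['fy'],1.0]); return np.array(cal['xyz']),q2R(cal['attitude'])@d
def onz(cal,u,v,z):
    o,d=ray(cal,u,v); return o+d*(z-o[2])/d[2]
def proj(cal,p):
    p=np.atleast_2d(p); c=(p-np.array(cal['xyz']))@q2R(cal['attitude'])
    return np.c_[cal['fx']*c[:,0]/c[:,2]+cal['cx'],cal['fy']*c[:,1]/c[:,2]+cal['cy']]
def cen(m):
    v,u=np.nonzero(m); return u.mean(),v.mean()
def st():
    s=manip.state(); M=q2R(s['tool_rot'])
    print('t %.2f'%s['time'],'tcp',np.round(s['tool_pos'],4),'yAng %.2f'%np.degrees(np.arctan2(M[1,1],M[0,1])),'tilt z',np.round(M[:,2],4),'F',np.round(s['contact_force'],1),'w %.3f'%s['gripper_width'],'q6 %.2f q1 %.2f'%(s['joint_pos'][5],s['joint_pos'][0]))
    return s,M
E
python3 - <<'E'
from h import *
for cam in ["top","scene"]:
    manip.grab_frame(cam); cal=manip.get_calibration(cam)
    for t,z in [("holder",.01),("blank",.055),("nozzle_tip",.04),("valve",.088),("handle",.125)]:
        for r in manip.cut_out(t,cam)[:2]:
            c=cen(r['pixels']); print(cam,t,round(r['confidence'],2),r['rect'],np.round(c,1),r['pixels'].sum(),np.round(onz(cal,*c,z),3))
E
```

```text
top holder 0.95 [310.2, 143.2, 340.6, 193.2] [326.6 169. ] 1201 [ 0.6   -0.255  0.01 ]
top blank 0.4 [321.7, 179.1, 341.2, 187.5] [329.4 182.5] 67 [ 0.55  -0.257  0.055]
top nozzle_tip 0.85 [315.3, 144.0, 338.8, 193.0] [326.6 168.8] 1210 [ 0.597 -0.25   0.04 ]
top nozzle_tip 0.36 [322.7, 182.6, 341.4, 185.6] [329.4 182.5] 65 [ 0.551 -0.26   0.04 ]
top valve 0.92 [163.7, 167.5, 196.4, 201.5] [179.6 183.5] 437 [0.529 0.241 0.088]
scene holder 0.88 [127.8, 199.6, 182.4, 238.3] [154.2 218.1] 1064 [ 0.618 -0.249  0.01 ]
scene nozzle_tip 0.76 [130.0, 199.3, 183.7, 238.9] [154.1 218.5] 1139 [ 0.646 -0.223  0.04 ]
scene nozzle_tip 0.54 [151.8, 148.4, 172.9, 166.5] [162.1 156.4] 295 [ 0.357 -0.41   0.04 ]
scene valve 0.8 [303.3, 223.9, 339.9, 247.4] [320.2 234.9] 703 [0.533 0.245 0.088]
scene handle 0.52 [305.8, 228.5, 318.6, 240.8] [312.1 234. ] 172 [0.579 0.235 0.125]
```

Run:
```python
import cv2
im=cv2.imread("pics/a_top.png")
cv2.imwrite("pics/b_top_h.png",cv2.resize(im[130:205,295:360],None,fx=8,fy=8,interpolation=cv2.INTER_CUBIC))
cv2.imwrite("pics/b_top_v.png",cv2.resize(im[150:215,145:225],None,fx=8,fy=8,interpolation=cv2.INTER_CUBIC))
```

```text
(no output)
```

View pics/b_top_h.png

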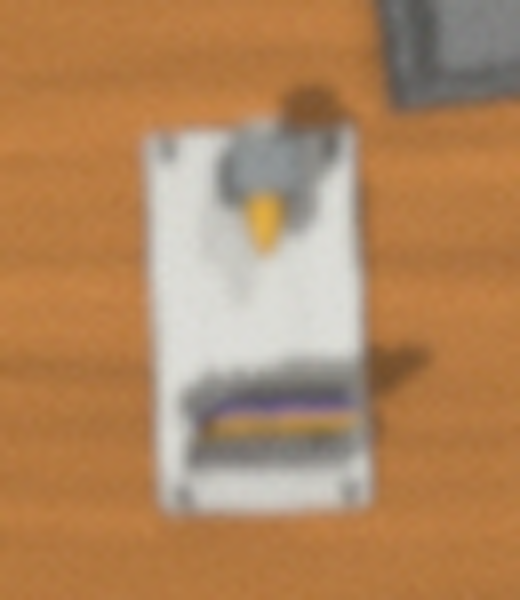

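View pics/b_top_v.png

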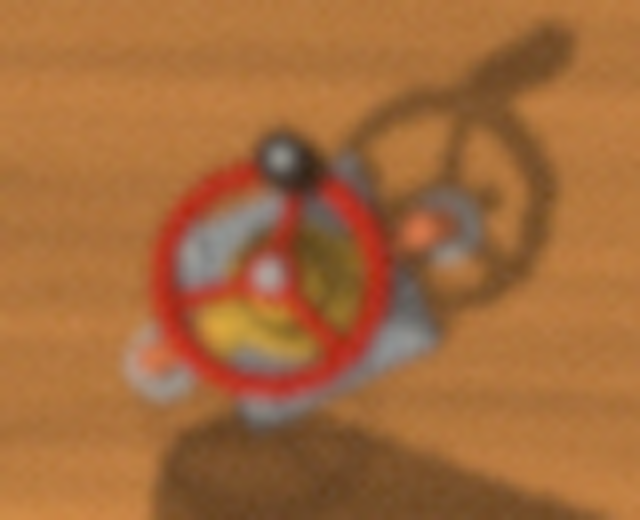

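Run:
```python
from h import *
s,M=st(); c=manip.get_calibration("wrist"); C=q2R(c['attitude'])
print(M.T@(c['xyz']-s['tool_pos'])); print(M.T@C)
t=manip.get_calibration("top")
for u,v in [(327.5,184),(330,150)]: print(onz(t,u,v,.03))
# rows needed in tool frame
d=np.array([0.50,-0.25,0.25])-s['tool_pos']; print(M.T@d)
```

```text
t 0.75 tcp [0.1545 0.6056 0.2313] yAng 75.69 tilt z [ 0.e+00  1.e-04 -1.e+00] F [ 1.1 -0.6  1. ] w 1.000 q6 -0.12 q1 1.20
[ 8.31545840e-02 -4.62301895e-05 -1.41440429e-01]
[[ 4.61334099e-04 -9.46065183e-01 -3.23976013e-01]
 [ 9.99999816e-01  5.64095890e-04 -2.23280317e-04]
 [ 3.93991272e-04 -3.23975851e-01  9.46065269e-01]]
[ 0.54646406 -0.25543345  0.03      ]
[ 0.66404418 -0.26195864  0.03      ]
[-0.54629966 -0.74365047 -0.01873706]
```

```bash
python3 -m creep '[[0,0,0,-0.024,-0.033,0,0.6],[0,0,0,-0.024,-0.033,0,0.6],[0,0,0,-0.024,-0.033,0,0.6],[0,0,0,-0.024,-0.033,0,0.6],[0,0,0,-0.024,-0.033,0,0.6],[0,0,0,-0.024,-0.033,0,0.6],[0,0,0,-0.024,-0.033,0,0.6],[0,0,0,-0.024,-0.033,0,0.6],[0,0,0,-0.024,-0.033,0,0.6],[0,0,0,-0.024,-0.033,0,0.6],[0,0,0,-0.024,-0.033,0,0.6],[0,0,0,-0.024,-0.033,0,0.6],[0,0,0,-0.024,-0.033,0,0.6],[0,0,0,-0.024,-0.033,0,0.6],[0,0,0,-0.024,-0.033,0,0.6],[0,0,0,-0.024,-0.033,0,0.6],[0,0,0,-0.024,-0.033,0,0.6],[0,0,0,-0.024,-0.033,0,0.6],[0,0,0,-0.024,-0.033,0,0.6],[0,0,0,-0.024,-0.033,0,0.6]]'
python3 -m creep '[[0,0,0,-0.024,-0.033,0,0.6],[0,0,0,-0.024,-0.033,0,0.6],[0,0,7,0,0,0,0.6],[0,0,7,0,0,0,0.6],[0,0,7,0,0,0,0.6],[0,0,7,0,0,0,0.6],[0,0,7,0,0,0,0.6],[0,0,7,0,0,0,0.6],[0,0,7,0,0,0,0.6],[0,0,7,0,0,0,0.6],[0,0,7,0,0,0,0.6],[0,0,7,0,0,0,0.6],[0,0,6,0,0,0,0.6],[0,0,0,0,0,0,0.6]]'
python3 -c "
from h import *
s,M=st(); print(M.T@(np.array([.55,-.257,.16])-s['tool_pos']))"
```

```text
time: 2.42
tool_pos: [0.4568, -0.1549, 0.2315]
tool_rot: [0.0, 0.125, 0.992, -0.0]
contact_force: [0.4, 0.9, 0.4]
gripper_width: 0.598
time: 3.58
tool_pos: [0.4866, -0.2284, 0.2314]
tool_rot: [0.0, 0.71, 0.705, 0.0]
contact_force: [-0.7, 0.4, -0.3]
gripper_width: 0.599
t 3.58 tcp [ 0.4866 -0.2284  0.2314] yAng -0.40 tilt z [ 1.e-04 -1.e-04 -1.e+00] F [-0.7  0.4 -0.3] w 0.599 q6 -0.57 q1 -0.58
[-0.02812572  0.06354     0.07141569]
```

```bash
python3 -m creep '[[0,0,0,-0.014,0.032,0.015,0.6],[0,0,0,-0.014,0.032,0.015,0.6],[0,0,0,0,0,0.010,0.6],[0,0,0,0,0,0,0.6],[0,0,0,0,0,0,0.6]]'
python3 - <<'E'
from h import *
s,M=st(); cal=manip.get_calibration("wrist"); im=manip.grab_frame("wrist"); cv2.imwrite("pics/c_wrist.png",im)
import pickle; pickle.dump((cal,im,s),open("c.pkl","wb"))
for t in ["blank","holder"]:
    for r in manip.cut_out(t,"wrist")[:2]: print(t,r['confidence'],r['rect'])
E
```

```text
time: 4.0
tool_pos: [0.5498, -0.2563, 0.1903]
tool_rot: [-0.001, 0.708, 0.706, -0.0]
contact_force: [0.2, 0.5, 0.5]
gripper_width: 0.601
t 4.00 tcp [ 0.5498 -0.2563  0.1903] yAng -0.22 tilt z [-0.0023  0.0014 -1.    ] F [0.2 0.5 0.5] w 0.601 q6 -0.56 q1 -0.56
blank 0.61 [256.7, 140.4, 271.5, 215.6]
holder 0.7 [229.0, 118.0, 389.2, 208.3]
```

View pics/c_wrist.png

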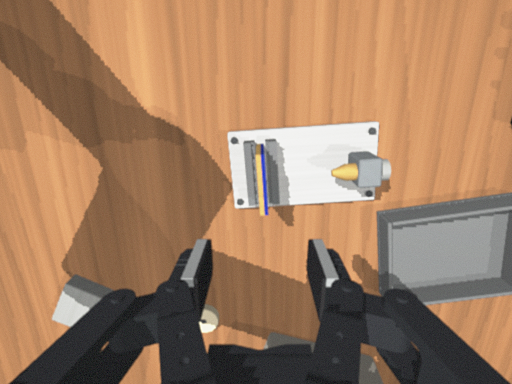

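Run:
```python
import cv2
im=cv2.imread("pics/c_wrist.png")
cv2.imwrite("pics/c_zoom.png",cv2.resize(im[110:225,220:395],None,fx=4.5,fy=4.5,interpolation=cv2.INTER_CUBIC))
```

```text
(no output)
```

View pics/c_zoom.png

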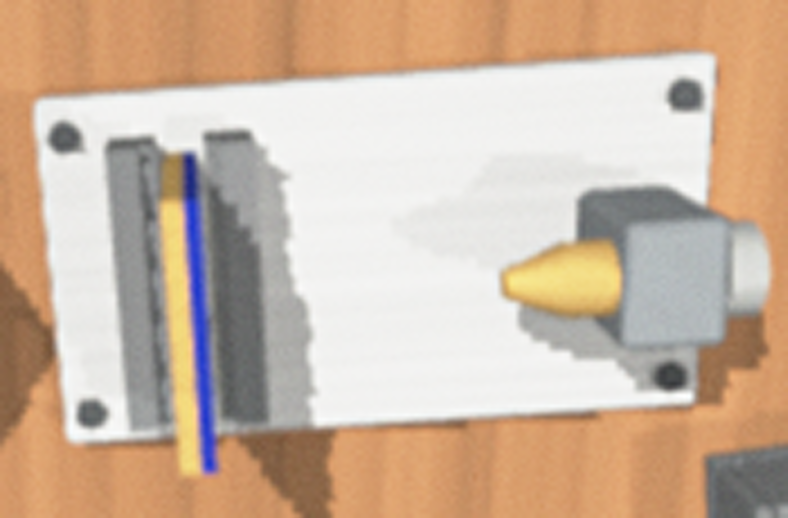

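Run:
```python
from h import *
import pickle
cal,im,s=pickle.load(open("c.pkl","rb"))
def z2(zx,zy): return (zx+.5)/4.5-.5+220,(zy+.5)/4.5-.5+110
def P(name,zx,zy,z):
    p=onz(cal,*z2(zx,zy),z); print(name,np.round(p,4)); return p
a=P('TL',36,100,.01);b=P('TR',715,55,.01);c=P('BR',693,403,.01);d=P('BL',70,441,.01)
print(np.linalg.norm(b-a),np.linalg.norm(c-b),np.linalg.norm(c-d),'ang',[np.degrees(np.arctan2(*(v)[[1,0]])) for v in (b-a,c-d,a-d,b-c)])
# plate top: blank corners
P('blank +y brass',162,198,.07);P('blank +y blue',196,192,.07);P('blank -y brass',180,473,.07);P('blank -y blue',216,470,.07)
P('bar L in +y',157,150,.029);P('bar L out +y',108,152,.029);P('bar L out -y',133,430,.029);P('bar R out -y',268,421,.029);P('bar R out +y',252,140,.029)
P('tip',503,281,.04)
```

```text
TL [ 0.5155 -0.2153  0.01  ]
TR [ 0.6776 -0.2052  0.01  ]
BR [ 0.6831 -0.2936  0.01  ]
BL [ 0.5211 -0.3038  0.01  ]
0.16233778700380874 0.08854274185422588 0.1623584411183678 ang [np.float64(3.562929170906343), np.float64(3.607081402011496), np.float64(93.58389973435334), np.float64(93.59726339557253)]
blank +y brass [ 0.5466 -0.227   0.07  ]
blank +y blue [ 0.5534 -0.2258  0.07  ]
blank -y brass [ 0.5501 -0.287   0.07  ]
blank -y blue [ 0.5578 -0.2863  0.07  ]
bar L in +y [ 0.5449 -0.2243  0.029 ]
bar L out +y [ 0.5337 -0.2247  0.029 ]
bar L out -y [ 0.5384 -0.2932  0.029 ]
bar R out -y [ 0.5716 -0.291   0.029 ]
bar R out +y [ 0.5667 -0.222   0.029 ]
tip [ 0.6238 -0.2526  0.04  ]
```

The wrist picture shows the blank standing at pixel (262,180), with blue on the right towards the nozzle at (335,172). The holder's yaw is about 3.6° and the slot's middle is about (0.552,-0.257). I'll go down for the grasp.

```bash
python3 -m creep '[[0,0,-3.9,-0.0007,0.0022,0.02,0.45],[0,0,0,0,0,0.030,0.45],[0,0,0,0,0,0.030,0.45],[0,0,0,0,0,0.010,0.45],[0,0,0,0,0,0,0.45],[0,0,0,0,0,0,0.45]]'
python3 - <<'E'
from h import *
s,M=st(); cal=manip.get_calibration("wrist"); im=manip.grab_frame("wrist"); cv2.imwrite("pics/d_wrist.png",im)
print(M.T@(np.array([.552,-.257,.04])-s['tool_pos']))
E
```

```text
time: 4.65
tool_pos: [0.5528, -0.2576, 0.1026]
tool_rot: [0.001, 0.685, 0.729, 0.0]
contact_force: [0.3, -0.7, 0.2]
gripper_width: 0.45
t 4.65 tcp [ 0.5528 -0.2576  0.1026] yAng 3.60 tilt z [ 1.e-03 -6.e-04 -1.e+00] F [ 0.3 -0.7  0.2] w 0.450 q6 -0.62 q1 -0.56
[ 0.0006963  -0.00086513  0.06261587]
```

View pics/d_wrist.png

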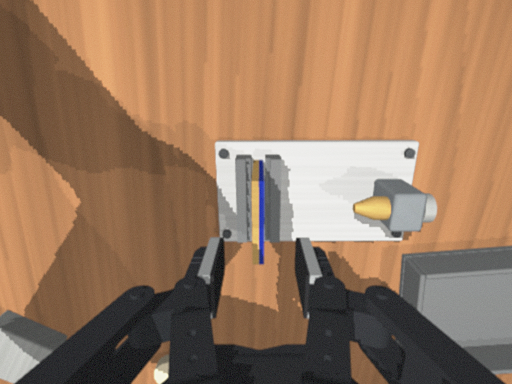

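Aligned: the blank's edge at u≈259 lies midway between the fingers (215 and 303), and the base plate runs level in the picture. Go down and grip.

```bash
python3 -m creep '[[0,0,0,0.0007,-0.0008,0.025,0.45],[0,0,0,0,0,0.025,0.45],[0,0,0,0,0,0.012,0.45],[0,0,0,0,0,0,0.3],[0,0,0,0,0,0,0.15],[0,0,0,0,0,0,0],[0,0,0,0,0,0,0],[0,0,0,0,0,0,0],[0,0,0,0,0,0,0],[0,0,0,0,0,0,0],[0,0,0,0,0,0,0]]'
python3 - <<'E'
from h import *
s,M=st(); im=manip.grab_frame("wrist"); cv2.imwrite("pics/e_wrist.png",im)
E
```

```text
time: 5.62
tool_pos: [0.553, -0.2575, 0.0412]
tool_rot: [0.001, 0.685, 0.729, 0.0]
contact_force: [-1.0, 0.3, 5.7]
gripper_width: 0.082
t 5.62 tcp [ 0.553  -0.2575  0.0412] yAng 3.59 tilt z [ 0.0025 -0.0015 -1.    ] F [-1.   0.3  5.7] w 0.082 q6 -0.62 q1 -0.56
```

View pics/e_wrist.png

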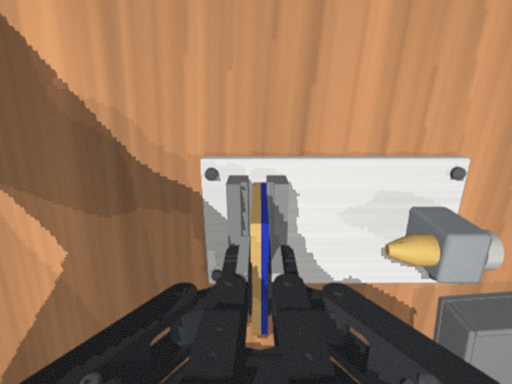

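Gripped: width 0.082, and the blue face (u≈265) is still on the nozzle side. Lift it, then turn 180°.

```bash
python3 -m creep '[[0,0,0,0,0,-0.010,0],[0,0,0,0,0,-0.015,0],[0,0,0,0,0,-0.015,0],[0,0,0,0,0,-0.010,0],[0,0,0,0,0,0,0],[0,0,5,0,0,0,0],[0,0,7,0,0,0,0],[0,0,7,0,0,0,0],[0,0,7,0,0,0,0],[0,0,7,0,0,0,0],[0,0,7,0,0,0,0],[0,0,7,0,0,0,0],[0,0,7,0,0,0,0],[0,0,7,0,0,0,0],[0,0,7,0,0,0,0],[0,0,7,0,0,0,0],[0,0,7,0,0,0,0],[0,0,7,0,0,0,0],[0,0,7,0,0,0,0]]'
python3 -m creep '[[0,0,7,0,0,0,0],[0,0,7,0,0,0,0],[0,0,7,0,0,0,0],[0,0,7,0,0,0,0],[0,0,7,0,0,0,0],[0,0,7,0,0,0,0],[0,0,7,0,0,0,0],[0,0,7,0,0,0,0],[0,0,7,0,0,0,0],[0,0,7,0,0,0,0],[0,0,7,0,0,0,0],[0,0,7,0,0,0,0],[0,0,0,0,0,0,0],[0,0,0,0,0,0,0]]'
python3 - <<'E'
from h import *
s,M=st(); cal=manip.get_calibration("wrist"); im=manip.grab_frame("wrist"); cv2.imwrite("pics/f_wrist.png",im)
import pickle; pickle.dump((cal,im,s),open("f.pkl","wb"))
print(M.T@(np.array([.553,-.2565,.091])-s['tool_pos']))
E
```

```text
time: 7.25
tool_pos: [0.5511, -0.2564, 0.0881]
tool_rot: [-0.001, 1.0, -0.024, -0.001]
contact_force: [-0.4, 0.5, -1.6]
gripper_width: 0.081
time: 8.42
tool_pos: [0.5513, -0.2565, 0.0884]
tool_rot: [0.0, 0.73, -0.684, -0.001]
contact_force: [0.6, 0.6, -2.1]
gripper_width: 0.083
t 8.42 tcp [ 0.5513 -0.2565  0.0884] yAng -176.24 tilt z [-1.3e-03  8.0e-04 -1.0e+00] F [ 0.6  0.6 -2.1] w 0.083 q6 2.52 q1 -0.56
[ 0.0001219  -0.0017062  -0.00260876]
```

View pics/f_wrist.png

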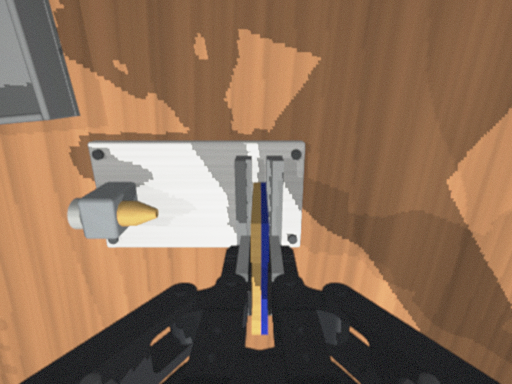

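Run:
```python
import cv2
im=cv2.imread("pics/f_wrist.png")
cv2.imwrite("pics/f_zoom.png",cv2.resize(im[130:255,80:310],None,fx=3.4,fy=3.4,interpolation=cv2.INTER_CUBIC))
cv2.imwrite("pics/f_zoom2.png",cv2.resize(im[140:350,210:310],None,fx=2.8*1,fy=2.8,interpolation=cv2.INTER_CUBIC))
```

```text
(no output)
```

View pics/f_zoom.png

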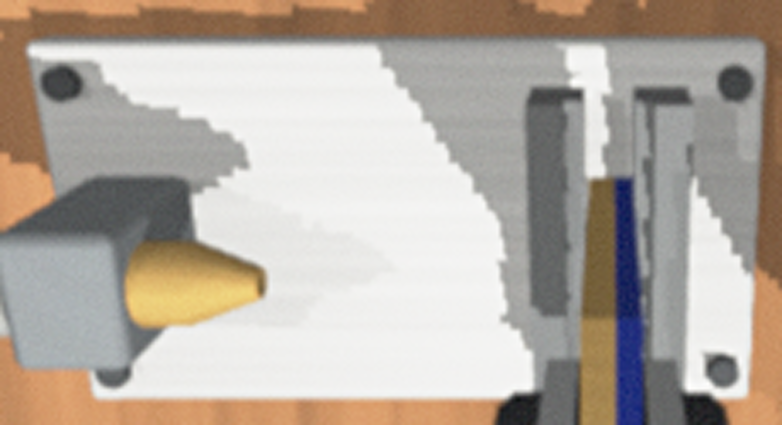

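View pics/f_zoom2.png

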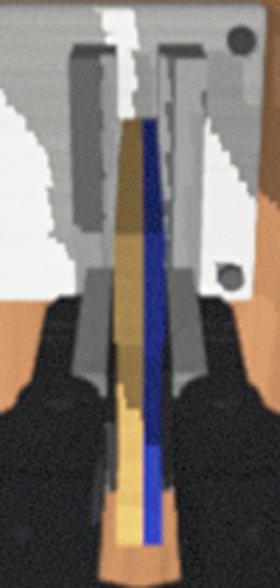

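Run:
```python
from h import *
import pickle
cal,im,s=pickle.load(open("f.pkl","rb"))
def z2(zx,zy): return (zx+.5)/3.4-.5+80,(zy+.5)/3.4-.5+130
def P(name,zx,zy,z):
    p=onz(cal,*z2(zx,zy),z); print(name,np.round(p,4)); return p
q=[P('c',x,y,.01) for x,y in [(28,43),(765,40),(748,397),(95,397)]]
print(np.mean(q,0), [np.linalg.norm(q[i]-q[(i+1)%4]) for i in range(4)],np.degrees(np.arctan2(*(q[0]-q[1])[[1,0]])))
P('barN',528,102,.029);P('barF',690,103,.029);P('barNin',583,102,.029);P('barFin',635,102,.029)
P('tip',265,284,.04)
P('bl low',612,180,.0572);P('bl top',612,317,.1172)
z=lambda x,y:((x+.5)/2.8-.5+210,(y+.5)/2.8-.5+140)
print('top +y end',onz(cal,*z(139,545),.1172), 'top -y', onz(cal,*z(140,234),.1172))
```

```text
c [ 0.6825 -0.2947  0.01  ]
c [ 0.5208 -0.306   0.01  ]
c [ 0.5147 -0.2175  0.01  ]
c [ 0.6766 -0.2069  0.01  ]
[ 0.59863862 -0.25628513  0.01      ] [np.float64(0.1621200137640773), np.float64(0.08874479882175308), np.float64(0.1623189682044184), np.float64(0.08801945199224506)] 4.013816507477303
barN [ 0.5709 -0.2931  0.029 ]
barF [ 0.5378 -0.2951  0.029 ]
barNin [ 0.5597 -0.2939  0.029 ]
barFin [ 0.549  -0.2946  0.029 ]
tip [ 0.6227 -0.2539  0.04  ]
bl low [ 0.5533 -0.2863  0.0572]
bl top [ 0.5534 -0.2873  0.1172]
top +y end [ 0.54964411 -0.22786931  0.1172    ] top -y [ 0.55341629 -0.28709622  0.1172    ]
```

The blank has turned: brass on the left, facing the nozzle. It is centred over the slot to about 1 mm. I'll make a small correction and lower it.

```bash
python3 -m creep '[[0,0,0,0.0014,-0.0006,0.010,0],[0,0,0,0,0,0.010,0],[0,0,0,0,0,0.005,0],[0,0,0,0,0,0.003,0],[0,0,0,0,0,0.003,0],[0,0,0,0,0,0.003,0],[0,0,0,0,0,0,0]]'
python3 - <<'E'
from h import *
s,M=st(); im=manip.grab_frame("wrist"); cv2.imwrite("pics/g_wrist.png",cv2.resize(im[120:350,200:320],None,fx=2.5,fy=2.5,interpolation=cv2.INTER_CUBIC))
E
```

```text
time: 9.05
tool_pos: [0.5522, -0.258, 0.0546]
tool_rot: [0.0, 0.729, -0.685, -0.001]
contact_force: [-0.1, -0.1, -1.8]
gripper_width: 0.082
t 9.05 tcp [ 0.5522 -0.258   0.0546] yAng -176.40 tilt z [-9.e-04  5.e-04 -1.e+00] F [-0.1 -0.1 -1.8] w 0.082 q6 2.52 q1 -0.56
```

View pics/g_wrist.png

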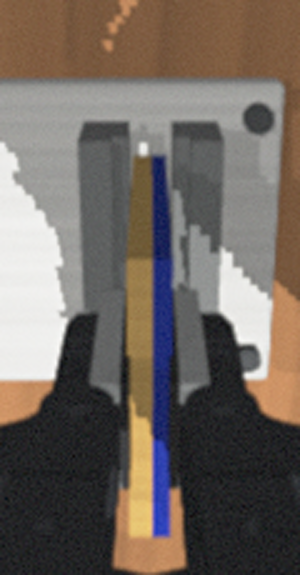

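It is in the slot's mouth with no contact force. Continue to the floor.

```bash
python3 -m creep '[[0,0,0,0,0,0.004,0],[0,0,0,0,0,0.004,0],[0,0,0,0,0,0.003,0],[0,0,0,0,0,0.002,0],[0,0,0,0,0,0,0],[0,0,0,0,0,0,0]]'
```

```text
time: 9.6
tool_pos: [0.5524, -0.2581, 0.0421]
tool_rot: [0.0, 0.729, -0.685, -0.0]
contact_force: [-0.3, 0.2, -2.4]
gripper_width: 0.082
```

```bash
python3 -m creep '[[0,0,0,0,0,0.001,0],[0,0,0,0,0,0.001,0],[0,0,0,0,0,0,0],[0,0,0,0,0,0,0]]'
```

```text
time: 9.93
tool_pos: [0.5529, -0.2585, 0.0413]
tool_rot: [-0.0, 0.729, -0.685, 0.0]
contact_force: [-2.2, 0.3, 5.0]
gripper_width: 0.081
```

It is on the floor: 5 N upwards, at the same height as when grasped. Release it.

```bash
python3 -m creep '[[0,0,0,0,0,0,0.1],[0,0,0,0,0,0,0.15],[0,0,0,0,0,0,0.25],[0,0,0,0,0,0,0.35],[0,0,0,0,0,0,0.4],[0,0,0,0,0,-0.010,0.4],[0,0,0,0,0,-0.020,0.4],[0,0,0,0,0,-0.030,0.4],[0,0,0,0,0,-0.040,0.4],[0,0,0,0,0,-0.030,0.4],[0,0,0,0,0,0,0.4]]'
python3 - <<'E'
from h import *
s,M=st(); cal=manip.get_calibration("wrist"); im=manip.grab_frame("wrist"); 
import pickle; pickle.dump((cal,im,s),open("i.pkl","wb"))
cv2.imwrite("pics/i_wrist.png",cv2.resize(im[105:225,120:320],None,fx=4,fy=4,interpolation=cv2.INTER_CUBIC))
E
```

```text
time: 10.85
tool_pos: [0.5566, -0.2606, 0.1804]
tool_rot: [-0.001, 0.729, -0.685, 0.007]
contact_force: [0.3, -1.1, 1.0]
gripper_width: 0.4
t 10.85 tcp [ 0.5566 -0.2606  0.1804] yAng -176.40 tilt z [ 0.0129 -0.0081 -0.9999] F [ 0.3 -1.1  1. ] w 0.400 q6 2.52 q1 -0.56
```

View pics/i_wrist.png

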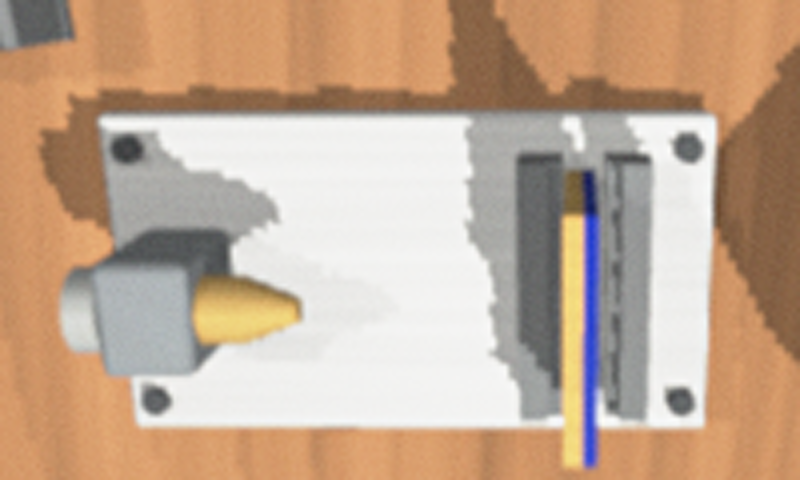

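Run:
```python
from h import *
import pickle
cal,im,s=pickle.load(open("i.pkl","rb"))
A=np.radians(3.75); ux=np.array([np.cos(A),np.sin(A)]);uy=np.array([-np.sin(A),np.cos(A)])
S=np.array([.5521,-.2582])
def P(name,zx,zy,z):
    u,v=(zx+.5)/4-.5+120,(zy+.5)/4-.5+105
    p=onz(cal,u,v,z); r=p[:2]-S; print(name,np.round(p,4),'hx %.1f hy %.1f'%(1e3*r@ux,1e3*r@uy)); return p
P('bar -y N out',518,163,.029);P('bar -y F out',651,163,.029);P('bar +y N out',523,419,.029);P('bar +y F out',645,419,.029)
P('bl top -y brass',563,214,.07);P('bl top -y blue',598,214,.07);P('bl top +y brass',564,467,.07);P('bl top +y blue',597,466,.07)
P('plate',98,114,.01);P('plate',716,115,.01);P('plate',704,427,.01);P('plate',138,427,.01)
P('tip',300,311,.04)
# scene view
im=manip.grab_frame("scene"); cv2.imwrite("pics/i_scene.png",cv2.resize(im[170:250,110:210],None,fx=7,fy=7,interpolation=cv2.INTER_CUBIC))
```

```text
bar -y N out [ 0.571  -0.2926  0.029 ] hx 16.6 hy -35.5
bar -y F out [ 0.5377 -0.2947  0.029 ] hx -16.7 hy -35.5
bar +y N out [ 0.566  -0.2237  0.029 ] hx 16.1 hy 33.5
bar +y F out [ 0.5333 -0.226   0.029 ] hx -16.7 hy 33.4
bl top -y brass [ 0.559  -0.2891  0.07  ] hx 4.9 hy -31.3
bl top -y blue [ 0.5514 -0.2896  0.07  ] hx -2.7 hy -31.3
bl top +y brass [ 0.5549 -0.2289  0.07  ] hx 4.7 hy 29.0
bl top +y blue [ 0.5472 -0.2297  0.07  ] hx -3.0 hy 28.7
plate [ 0.6832 -0.295   0.01  ] hx 128.4 hy -45.3
plate [ 0.5204 -0.3053  0.01  ] hx -34.7 hy -45.0
plate [ 0.5145 -0.2171  0.01  ] hx -34.8 hy 43.5
plate [ 0.677 -0.206  0.01 ] hx 128.1 hy 43.9
tip [ 0.6234 -0.2536  0.04  ] hx 71.4 hy -0.0
```

View pics/i_scene.png

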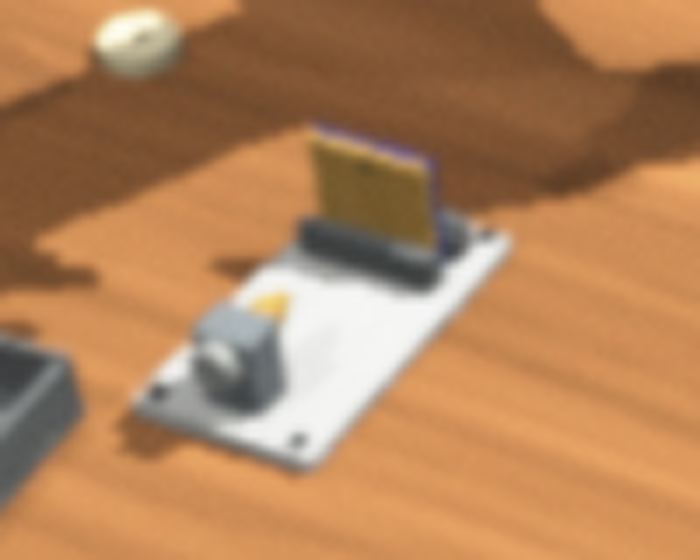

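The blank now stands in the slot with its brass face towards the nozzle, which the scene view confirms. It is centred along the slot to about 0.2 mm. Now the valve.

```bash
python3 -m creep '[[0,0,-7,0,0,-0.005,0.5],[0,0,-7,0,0,-0.005,0.5],[0,0,-7,0,0,-0.005,0.5],[0,0,-7,0,0,-0.005,0.5],[0,0,-7,0,0,-0.005,0.5],[0,0,-7,0,0,-0.005,0.5],[0,0,-7,0,0,-0.005,0.5],[0,0,-7,0,0,-0.005,0.5],[0,0,-7,0,0,-0.005,0.6],[0,0,-7,0,0,-0.005,0.6],[0,0,-7,0,0,-0.005,0.6],[0,0,-7,0,0,-0.005,0.6],[0,0,-2.4,0,0,0,0.6],[0,0,0,0,0,0,0.6]]'
python3 -m creep '[[0,0,0,0,-0.03,0,0.6],[0,0,0,0,-0.04,0,0.6],[0,0,0,0,-0.04,0,0.6],[0,0,0,0,-0.04,0,0.6],[0,0,0,0,-0.04,0,0.6],[0,0,0,0,-0.04,0,0.6],[0,0,0,0,-0.04,0,0.6],[0,0,0,0,-0.04,0,0.6],[0,0,0,0,-0.04,0,0.6],[0,0,0,0,-0.04,0,0.6],[0,0,0,0,-0.04,0,0.6],[0,0,0,0,-0.04,0,0.6],[0,0,0,0,-0.03,0,0.6],[0,0,0,0,0,0,0.6],[0,0,0,0,0,0,0.6],[0,0,0,0,0,0,0.6]]'
python3 - <<'E'
from h import *
s,M=st(); cal=manip.get_calibration("wrist"); im=manip.grab_frame("wrist"); 
import pickle; pickle.dump((cal,im,s),open("j.pkl","wb"))
cv2.imwrite("pics/j_wrist.png",im)
for t in ["valve","handle"]:
    for r in manip.cut_out(t,"wrist")[:2]: print(t,r['confidence'],r['rect'],cen(r['pixels']))
E
```

```text
time: 12.12
tool_pos: [0.5519, -0.2578, 0.2288]
tool_rot: [-0.001, 1.0, 0.0, -0.001]
contact_force: [0.2, 0.4, -0.1]
gripper_width: 0.597
time: 13.45
tool_pos: [0.552, 0.2414, 0.2289]
tool_rot: [0.001, 1.0, -0.0, -0.001]
contact_force: [-0.3, -0.3, -0.1]
gripper_width: 0.601
t 13.45 tcp [0.552  0.2414 0.2289] yAng -90.04 tilt z [-0.0022 -0.0012 -1.    ] F [-0.3 -0.3 -0.1] w 0.601 q6 1.86 q1 0.29
valve 0.9 [205.4, 151.0, 306.9, 245.4] (np.float64(257.1051423324151), np.float64(196.46418732782368))
valve 0.71 [40.2, 71.4, 118.9, 263.0] (np.float64(89.5455978383247), np.float64(146.69331231704572))
handle 0.75 [254.4, 155.7, 282.7, 189.7] (np.float64(267.9187279151943), np.float64(168.61484098939928))
```

View pics/j_wrist.png

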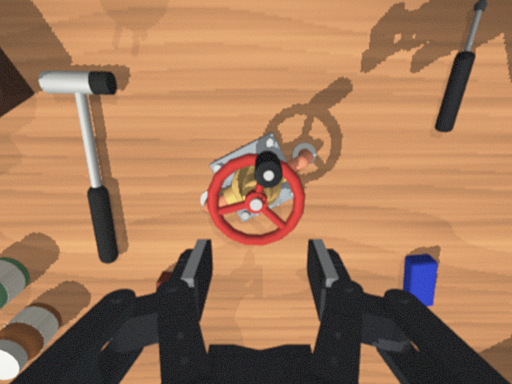

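Run:
```python
from h import *
import pickle
from scipy.optimize import least_squares
cal,im,s=pickle.load(open("j.pkl","rb"))
hsv=cv2.cvtColor(im,cv2.COLOR_BGR2HSV)
red=(((hsv[...,0]<6)|(hsv[...,0]>174))&(hsv[...,1]>170)&(hsv[...,2]>80)).astype(np.uint8)
red[:140]=0;red[255:]=0;red[:,:195]=0;red[:,320:]=0
n,l,stt,_=cv2.connectedComponentsWithStats(red); k=1+np.argmax(stt[1:,4]); 
print(stt[k])
cs,_=cv2.findContours((l==k).astype(np.uint8),cv2.RETR_EXTERNAL,cv2.CHAIN_APPROX_NONE)
h=cv2.convexHull(cs[0]) if False else cs[0][:,0,:].astype(float)
# drop near handle
hd=manip.cut_out("handle","wrist")[0]['pixels']
dil=cv2.dilate(hd.astype(np.uint8),np.ones((9,9)))
h=np.array([p for p in h if not dil[int(p[1]),int(p[0])]])
W=np.array([onz(cal,u,v,.088) for u,v in h])[:,:2]
f=lambda p:np.hypot(W[:,0]-p[0],W[:,1]-p[1])-p[2]
r=least_squares(f,[.53,.24,.05],loss='soft_l1',f_scale=.001); print('wheel',r.x,np.std(f(r.x)))
for z in (.094,.082):
    W=np.array([onz(cal,u,v,z) for u,v in h])[:,:2]; r=least_squares(f,[.53,.24,.05],loss='soft_l1',f_scale=.001);print(z,r.x)
# hub
cv2.imwrite("pics/j_zoom.png",cv2.resize(im[140:255,195:325],None,fx=5,fy=5,interpolation=cv2.INTER_CUBIC))
```

```text
[ 207  155   97   90 2717]
wheel [0.52247574 0.24567843 0.04452384] 0.011963613598229438
0.094 [0.5248955  0.2455855  0.04358011]
0.082 [0.52005594 0.24577165 0.04546746]
```

View pics/j_zoom.png

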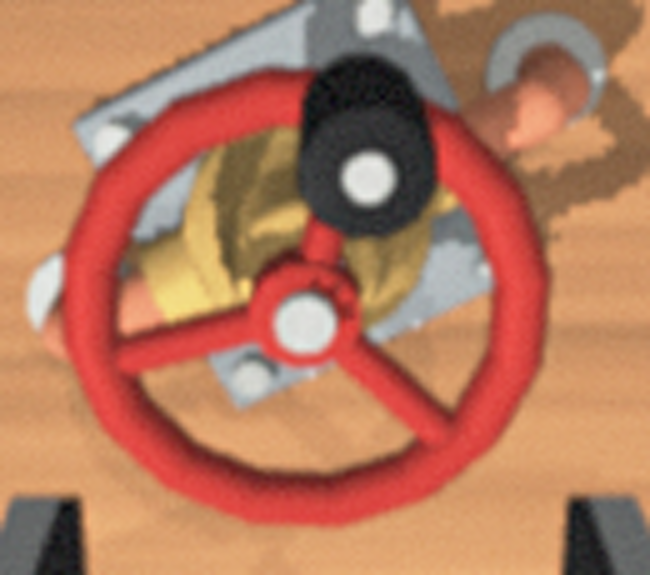

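Run:
```python
from h import *
import pickle
from scipy.optimize import least_squares
cal,im,s=pickle.load(open("j.pkl","rb"))
hsv=cv2.cvtColor(im,cv2.COLOR_BGR2HSV)
red=(((hsv[...,0]<6)|(hsv[...,0]>174))&(hsv[...,1]>170)&(hsv[...,2]>80)).astype(np.uint8)
red[:140]=0;red[255:]=0;red[:,:195]=0;red[:,320:]=0
n,l,stt,_=cv2.connectedComponentsWithStats(red); k=1+np.argmax(stt[1:,4])
cs,_=cv2.findContours((l==k).astype(np.uint8),cv2.RETR_EXTERNAL,cv2.CHAIN_APPROX_NONE)
h=cv2.convexHull(cs[0])[:,0,:].astype(float)
h=np.array([p for p in h if not(250<p[0]<288 and p[1]<200)])
for z in (.088,.091):
    W=np.array([onz(cal,u,v,z) for u,v in h])[:,:2]
    f=lambda p:np.hypot(W[:,0]-p[0],W[:,1]-p[1])-p[2]
    r=least_squares(f,[.53,.24,.05],loss='soft_l1',f_scale=.001); print('wheel',z,r.x,np.std(f(r.x)))
Z=lambda x,y:((x+.5)/5-.5+195,(y+.5)/5-.5+140)
hc=onz(cal,*Z(368,172),.143); print('handle top',hc, 'left/right',onz(cal,*Z(301,175),.143),onz(cal,*Z(437,175),.143))
d=hc[:2]-r.x[:2]; print('r',np.hypot(*d),'ang',np.degrees(np.arctan2(d[1],d[0])))
print('hub', [onz(cal,*Z(305,323),z) for z in (.094,.1)])
```

```text
wheel 0.088 [0.52709952 0.24500112 0.04946332] 0.0002274353993772686
wheel 0.091 [0.5282571  0.24496325 0.04893752] 0.00022501704954969084
handle top [0.57206181 0.23399173 0.143     ] left/right [0.57156968 0.24474282 0.143     ] [0.57155472 0.22290834 0.143     ]
r 0.04515780187228012 ang -14.06127070429141
hub [array([0.52664602, 0.2448094 , 0.094     ]), array([0.52902124, 0.2447363 , 0.1       ])]
```

The wheel's centre is about (0.5275,0.245). The handle top, at (269,174) in the picture, is at about (0.572,0.234), angle -14°. Move above it and check.

```bash
python3 -m creep '[[0,0,0,0.010,0.004,0.010,0.6],[0,0,0,0.010,0.0034,0.020,0.6],[0,0,0,0,0,0.020,0.6],[0,0,0,0,0,0.010,0.6],[0,0,0,0,0,0,0.6],[0,0,0,0,0,0,0.6]]'
python3 - <<'E'
from h import *
s,M=st(); cal=manip.get_calibration("wrist"); im=manip.grab_frame("wrist"); 
import pickle; pickle.dump((cal,im,s),open("k.pkl","wb"))
cv2.imwrite("pics/k_wrist.png",im)
E
```

```text
time: 14.15
tool_pos: [0.5724, 0.2338, 0.1694]
tool_rot: [0.0, 1.0, -0.0, -0.001]
contact_force: [0.1, 0.5, 1.0]
gripper_width: 0.596
t 14.15 tcp [0.5724 0.2338 0.1694] yAng -90.05 tilt z [-1.7e-03 -5.0e-04 -1.0e+00] F [0.1 0.5 1. ] w 0.596 q6 1.84 q1 0.27
```

View pics/k_wrist.png

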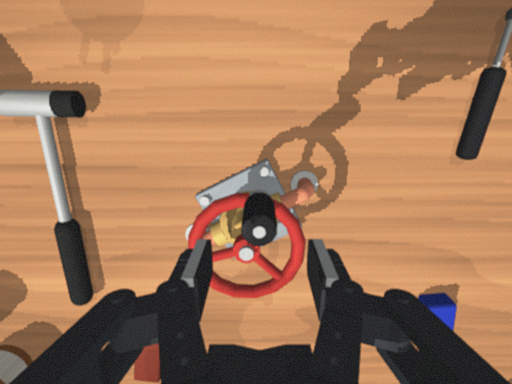

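```bash
python3 - <<'E'
from h import *
import pickle
cal,im,s=pickle.load(open("k.pkl","rb"))
print(onz(cal,260,230,.143),proj(cal,[[.572,.234,.143]]), onz(cal,246.5,254,.097))
E
python3 -m creep '[[0,0,0,0,0,0.020,0.6],[0,0,0,0,0,0.020,0.6],[0,0,0,0,0,0.015,0.6],[0,0,0,0,0,0.007,0.6],[0,0,0,0,0,0,0.6],[0,0,0,0,0,0,0.5],[0,0,0,0,0,0,0.4],[0,0,0,0,0,0,0.35]]'
python3 -c "
from h import *
st()"
```

```text
[0.57246864 0.23320174 0.143     ] [[258.73892779 230.6689379 ]] [0.52739658 0.24425783 0.097     ]
time: 14.87
tool_pos: [0.5738, 0.2347, 0.1103]
tool_rot: [-0.0, 1.0, -0.0, 0.002]
contact_force: [-0.1, 0.9, -0.5]
gripper_width: 0.349
t 14.87 tcp [0.5738 0.2347 0.1103] yAng -90.01 tilt z [ 3.1e-03  8.0e-04 -1.0e+00] F [-0.1  0.9 -0.5] w 0.349 q6 1.84 q1 0.27
```

```bash
python3 -m creep '[[0,0,0,0,0,0.001,0.3],[0,0,0,0,0,0,0.2],[0,0,0,0,0,0,0.1],[0,0,0,0,0,0,0],[0,0,0,0,0,0,0],[0,0,0,0,0,0,0],[0,0,0,0,0,0,0]]'
python3 - <<'E'
from h import *
s,M=st(); im=manip.grab_frame("wrist"); cv2.imwrite("pics/l_wrist.png",im)
C=np.array([.5275,.2448]); d=s['tool_pos'][:2]-C; print(np.hypot(*d),np.degrees(np.arctan2(d[1],d[0])))
E
```

```text
time: 15.45
tool_pos: [0.5736, 0.2346, 0.1089]
tool_rot: [-0.0, 1.0, -0.0, 0.001]
contact_force: [-0.6, -0.0, 5.9]
gripper_width: 0.261
t 15.45 tcp [0.5736 0.2346 0.1089] yAng -90.01 tilt z [ 2.3e-03  4.0e-04 -1.0e+00] F [-0.6 -0.   5.9] w 0.261 q6 1.84 q1 0.27
0.04720196475640785 -12.535596008407133
```

View pics/l_wrist.png

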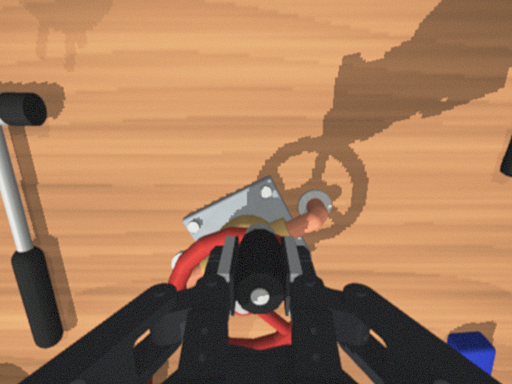

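The handle is gripped: width 0.261, about 22–24 mm, with the handle between the pads in the picture. A script works out the circle steps.

```bash
cat > arc.py <<'E'
import sys,numpy as np
a,b,st=map(float,sys.argv[1:4]); n=int(round(abs(b-a)/st)); t=np.radians(np.linspace(a,b,n+1))
x=np.round(45*np.cos(t),1);y=np.round(-45*np.sin(t),1)
print(" ".join("(%.1f,%.1f)"%(x[i+1]-x[i],y[i+1]-y[i]) for i in range(n)),'mm')
E
python3 arc.py -14 -94 8; python3 arc.py -94 -320 6
```

```text
(-2.0,6.0) (-2.7,5.6) (-3.5,5.2) (-4.2,4.7) (-4.8,4.0) (-5.4,3.3) (-5.7,2.6) (-6.0,1.7) (-6.3,0.9) (-6.2,0.0) mm
(-4.7,-0.6) (-4.5,-1.0) (-4.4,-1.5) (-4.3,-2.0) (-4.0,-2.4) (-3.7,-2.8) (-3.5,-3.1) (-3.1,-3.5) (-2.7,-3.8) (-2.3,-4.1) (-1.8,-4.3) (-1.4,-4.4) (-1.0,-4.6) (-0.4,-4.7) (0.0,-4.6) (0.5,-4.7) (1.0,-4.5) (1.4,-4.5) (1.9,-4.2) (2.3,-4.1) (2.8,-3.8) (3.1,-3.4) (3.5,-3.2) (3.7,-2.7) (4.0,-2.4) (4.3,-1.9) (4.4,-1.5) (4.6,-1.0) (4.6,-0.5) (4.7,-0.1) (4.6,0.5) (4.6,0.9) (4.5,1.4) (4.3,1.8) (4.1,2.3) (3.8,2.7) (3.5,3.1) (3.2,3.4) mm
```

```bash
python3 -m creep '[[0,0,0,-0.002,0.006,0,0],[0,0,0,-0.0027,0.0056,0,0],[0,0,0,-0.0035,0.0052,0,0],[0,0,0,-0.0042,0.0047,0,0],[0,0,0,-0.0048,0.004,0,0]]'; python3 -c "
from h import *
st()"
python3 -m creep '[[0,0,0,-0.0054,0.0033,0,0],[0,0,0,-0.0057,0.0026,0,0],[0,0,0,-0.006,0.0017,0,0],[0,0,0,-0.0063,0.0009,0,0],[0,0,0,-0.0062,0,0,0],[0,0,0,0,0,0,0]]'; python3 -c "
from h import *
st()"
```

```text
time: 15.92
tool_pos: [0.5566, 0.209, 0.1089]
tool_rot: [-0.001, 1.0, -0.0, 0.002]
contact_force: [1.5, 2.5, 5.6]
gripper_width: 0.266
t 15.92 tcp [0.5566 0.209  0.1089] yAng -90.04 tilt z [ 0.0038  0.0016 -1.    ] F [1.5 2.5 5.6] w 0.266 q6 1.80 q1 0.23
time: 16.42
tool_pos: [0.5261, 0.2003, 0.1088]
tool_rot: [-0.0, 1.0, -0.0, 0.001]
contact_force: [-1.5, 2.0, 7.8]
gripper_width: 0.268
t 16.42 tcp [0.5261 0.2003 0.1088] yAng -90.02 tilt z [ 2.5e-03  7.0e-04 -1.0e+00] F [-1.5  2.   7.8] w 0.268 q6 1.80 q1 0.23
```

```bash
python3 -m creep '[[0,0,0,-0.0047,-0.0006,0,0],[0,0,0,-0.0045,-0.001,0,0],[0,0,0,-0.0044,-0.0015,0,0]]'
python3 -m creep '[[0,0,0,-0.0043,-0.002,0,0],[0,0,0,-0.004,-0.0024,0,0],[0,0,0,-0.0037,-0.0028,0,0]]'
```

```text
time: 16.67
tool_pos: [0.5136, 0.2032, 0.1089]
tool_rot: [-0.0, 1.0, -0.0, 0.002]
contact_force: [2.6, -0.4, 5.7]
gripper_width: 0.264
time: 16.92
tool_pos: [0.5016, 0.2101, 0.1088]
tool_rot: [0.0, 1.0, -0.0, 0.002]
contact_force: [3.9, -2.1, 6.5]
gripper_width: 0.262
```

```bash
python3 -m creep '[[0,0,0,-0.0035,-0.0031,0,0],[0,0,0,-0.0031,-0.0035,0,0],[0,0,0,-0.0027,-0.0038,0,0]]'
```

```text
time: 17.17
tool_pos: [0.4922, 0.2204, 0.1088]
tool_rot: [0.001, 1.0, -0.0, 0.002]
contact_force: [2.9, -3.2, 6.3]
gripper_width: 0.267
```

```bash
python3 -m creep '[[0,0,0,-0.0023,-0.0041,0,0],[0,0,0,-0.0018,-0.0043,0,0],[0,0,0,-0.0014,-0.0044,0,0]]'
```

```text
time: 17.42
tool_pos: [0.4894, 0.2256, 0.1089]
tool_rot: [0.01, 1.0, 0.001, 0.005]
contact_force: [13.9, -40.6, 8.1]
gripper_width: 0.265
```

```bash
python3 -m creep '[[0,0,0,-0.001,-0.0046,0,0],[0,0,0,-0.0004,-0.0047,0,0],[0,0,0,0,-0.0046,0,0]]'
```

```text
time: 17.67
tool_pos: [0.4894, 0.2267, 0.1088]
tool_rot: [0.025, 1.0, 0.001, 0.004]
contact_force: [11.9, -86.2, 18.5]
gripper_width: 0.265
```

The stop is reached. I sent that last push before reading the force, and it came to 86 N, under the 120 N limit. Easing off to a mild push now.

```bash
python3 -m creep '[[0,0,0,0,0.0046,0,0],[0,0,0,0.0004,0.0047,0,0],[0,0,0,0.001,0.0046,0,0],[0,0,0,0.0014,0.0044,0,0],[0,0,0,0,0,0,0],[0,0,0,0,0,0,0]]'; python3 -c "
from h import *
st()"
```

```text
time: 18.17
tool_pos: [0.4897, 0.2249, 0.1089]
tool_rot: [0.004, 1.0, -0.001, 0.003]
contact_force: [6.1, -13.9, 7.3]
gripper_width: 0.26
t 18.17 tcp [0.4897 0.2249 0.1089] yAng -90.08 tilt z [ 0.0061 -0.0084 -0.9999] F [  6.1 -13.9   7.3] w 0.260 q6 1.87 q1 0.30
```

```bash
python3 -m creep '[[0,0,0,0,0,0,0],[0,0,0,0,0,0,0],[0,0,0,0,0,0,0],[0,0,0,0,0,0,0],[0,0,0,0,0,0,0],[0,0,0,0,0,0,0],[0,0,0,0,0,0,0],[0,0,0,0,0,0,0]]'; python3 -m creep '[[0,0,0,0.0006,0.0015,0,0],[0,0,0,0,0,0,0],[0,0,0,0,0,0,0],[0,0,0,0,0,0,0],[0,0,0,0,0,0,0]]'
python3 - <<'E'
from h import *
s,M=st()
im=manip.grab_frame("wrist"); cv2.imwrite("pics/m_wrist.png",im)
im=manip.grab_frame("top"); cv2.imwrite("pics/m_top.png",cv2.resize(im[150:215,145:225],None,fx=8,fy=8,interpolation=cv2.INTER_CUBIC))
E
```

```text
time: 18.83
tool_pos: [0.4896, 0.2249, 0.1089]
tool_rot: [0.005, 1.0, -0.0, 0.003]
contact_force: [5.6, -14.8, 7.2]
gripper_width: 0.264
time: 19.25
tool_pos: [0.4897, 0.2248, 0.1088]
tool_rot: [0.003, 1.0, -0.0, 0.003]
contact_force: [4.9, -9.9, 6.8]
gripper_width: 0.262
t 19.25 tcp [0.4897 0.2248 0.1088] yAng -90.04 tilt z [ 0.0052 -0.0063 -1.    ] F [ 4.9 -9.9  6.8] w 0.262 q6 1.87 q1 0.30
```

View pics/m_wrist.png

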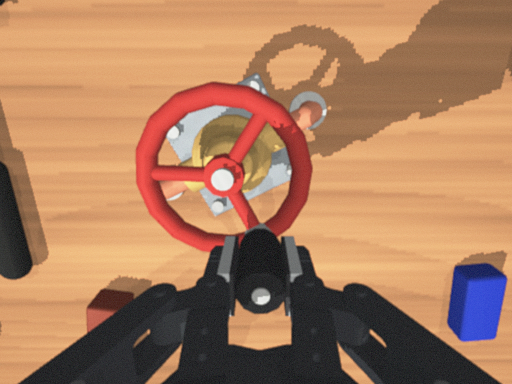

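View pics/m_top.png

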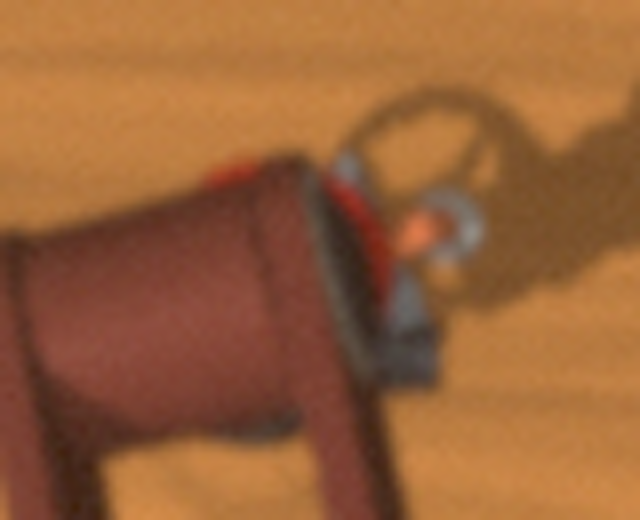

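```bash
python3 - <<'E'
from h import *
from scipy.optimize import least_squares
P=np.array([(.5736,.2346),( .5566,.209),(.5261,.2003),(.5136,.2032),(.5016,.2101),(.4922,.2204),(.4897,.2248)])
f=lambda p:np.hypot(P[:,0]-p[0],P[:,1]-p[1])-.045
r=least_squares(f,[.53,.245]); print(r.x,np.round(f(r.x)*1e3,2))
d=P-r.x; print(np.degrees(np.arctan2(d[:,1],d[:,0])))
E
python3 arc.py -154 206 10
```

```text
[0.52982605 0.24515078] [ 0.03 -0.01  0.01 -0.02  0.    0.04 -0.01]
[ -13.55145253  -53.47565267  -94.74903146 -111.14586115 -128.84415193
 -146.66269302 -153.10718468]
(4.0,6.8) (5.1,5.9) (6.1,4.9) (6.9,3.8) (7.4,2.6) (7.8,1.2) (7.8,-0.1) (7.7,-1.5) (7.3,-2.9) (6.8,-4.0) (5.9,-5.1) (4.9,-6.1) (3.8,-6.9) (2.6,-7.4) (1.2,-7.8) (-0.1,-7.8) (-1.5,-7.7) (-2.9,-7.3) (-4.0,-6.8) (-5.1,-5.9) (-6.1,-4.9) (-6.9,-3.8) (-7.4,-2.6) (-7.8,-1.2) (-7.8,0.1) (-7.7,1.5) (-7.3,2.9) (-6.8,4.0) (-5.9,5.1) (-4.9,6.1) (-3.8,6.9) (-2.6,7.4) (-1.2,7.8) (0.1,7.8) (1.5,7.7) (2.9,7.3) mm
```

The TCP circle fits R = 45 mm to within 0.04 mm, with its centre at (0.5298,0.2452) and the stop at θ = -153.1°. So the valve started about 140° open. Now open it by 720°, back to θ = -153.1° after two turns.

```bash
python3 -m creep '[[0,0,0,0.004,0.0068,0,0],[0,0,0,0.0051,0.0059,0,0],[0,0,0,0.0061,0.0049,0,0],[0,0,0,0.0069,0.0038,0,0],[0,0,0,0.0074,0.0026,0,0],[0,0,0,0.0078,0.0012,0,0],[0,0,0,0.0078,-0.0001,0,0],[0,0,0,0.0077,-0.0015,0,0],[0,0,0,0.0073,-0.0029,0,0]]'
cat > wh.py <<'E'
from h import *
import sys
s,M=st(); c=np.array([.52983,.24515]); d=s['tool_pos'][:2]-c; t=np.degrees(np.arctan2(d[1],d[0])); print('theta %.2f R %.2f'%(t,1e3*np.hypot(*d)))
if len(sys.argv)>1:
    g=np.radians(float(sys.argv[1])); w=c+.045*np.array([np.cos(g),np.sin(g)])-s['tool_pos'][:2]; print('to cmd target: tool x %.1f y %.1f mm'%(1e3*w[0],-1e3*w[1]))
E
python3 wh.py -64
```

```text
time: 20.1
tool_pos: [0.5485, 0.2044, 0.1089]
tool_rot: [0.003, 1.0, -0.0, 0.001]
contact_force: [-0.9, -6.8, 9.9]
gripper_width: 0.268
t 20.10 tcp [0.5485 0.2044 0.1089] yAng -90.04 tilt z [ 0.0012 -0.0054 -1.    ] F [-0.9 -6.8  9.9] w 0.268 q6 1.81 q1 0.23
theta -65.36 R 44.81
to cmd target: tool x 1.0 y -0.3 mm
```

```bash
python3 -m creep '[[0,0,0,0.0068,-0.0028,0,0],[0,0,0,0.0059,-0.0051,0,0],[0,0,0,0.0049,-0.0061,0,0],[0,0,0,0.0038,-0.0069,0,0],[0,0,0,0.0026,-0.0074,0,0],[0,0,0,0.0012,-0.0078,0,0],[0,0,0,-0.0001,-0.0078,0,0],[0,0,0,-0.0015,-0.0077,0,0],[0,0,0,-0.0029,-0.0073,0,0],[0,0,0,-0.004,-0.0068,0,0]]'
python3 wh.py 36
```

```text
time: 20.93
tool_pos: [0.5659, 0.2721, 0.1089]
tool_rot: [0.001, 1.0, -0.0, 0.002]
contact_force: [2.4, -2.2, 7.4]
gripper_width: 0.261
t 20.93 tcp [0.5659 0.2721 0.1089] yAng -90.04 tilt z [ 0.0041 -0.0014 -1.    ] F [ 2.4 -2.2  7.4] w 0.261 q6 1.90 q1 0.33
theta 36.78 R 45.04
to cmd target: tool x 0.3 y 0.5 mm
```

```bash
python3 -m creep '[[0,0,0,-0.0051,-0.0059,0,0],[0,0,0,-0.0061,-0.0049,0,0],[0,0,0,-0.0069,-0.0038,0,0],[0,0,0,-0.0074,-0.0026,0,0],[0,0,0,-0.0078,-0.0012,0,0],[0,0,0,-0.0078,0.0001,0,0],[0,0,0,-0.0077,0.0015,0,0],[0,0,0,-0.0073,0.0029,0,0],[0,0,0,-0.0068,0.004,0,0]]'
python3 wh.py 126
python3 -m creep '[[0,0,0,-0.0059,0.0051,0,0],[0,0,0,-0.0049,0.0061,0,0],[0,0,0,-0.0038,0.0069,0,0],[0,0,0,-0.0026,0.0074,0,0],[0,0,0,-0.0012,0.0078,0,0],[0,0,0,0.0001,0.0078,0,0],[0,0,0,0.0015,0.0077,0,0],[0,0,0,0.0029,0.0073,0,0],[0,0,0,0,0,0,0]]'
python3 wh.py 206
```

```text
time: 21.68
tool_pos: [0.5033, 0.2817, 0.1089]
tool_rot: [0.001, 1.0, -0.0, 0.003]
contact_force: [7.2, -3.7, 4.9]
gripper_width: 0.265
t 21.68 tcp [0.5033 0.2817 0.1089] yAng -90.01 tilt z [ 0.006  -0.0014 -1.    ] F [ 7.2 -3.7  4.9] w 0.265 q6 1.96 q1 0.38
theta 125.97 R 45.19
to cmd target: tool x 0.1 y 0.2 mm
time: 22.43
tool_pos: [0.489, 0.2261, 0.1088]
tool_rot: [-0.0, 1.0, -0.001, 0.002]
contact_force: [2.4, 0.1, 6.7]
gripper_width: 0.266
t 22.43 tcp [0.489  0.2261 0.1088] yAng -90.08 tilt z [ 3.9e-03  7.0e-04 -1.0e+00] F [2.4 0.1 6.7] w 0.266 q6 1.87 q1 0.30
theta -154.94 R 45.08
to cmd target: tool x 0.4 y 0.6 mm
```

One turn is done, at θ = -154.9°. Now the second turn.

```bash
python3 -m creep '[[0,0,0,0.0044,0.0068,0,0],[0,0,0,0.0051,0.0059,0,0],[0,0,0,0.0061,0.0049,0,0],[0,0,0,0.0069,0.0038,0,0],[0,0,0,0.0074,0.0026,0,0],[0,0,0,0.0078,0.0012,0,0],[0,0,0,0.0078,-0.0001,0,0],[0,0,0,0.0077,-0.0015,0,0],[0,0,0,0.0073,-0.0029,0,0],[0,0,0,0.0068,-0.004,0,0],[0,0,0,0.0059,-0.0051,0,0],[0,0,0,0.0049,-0.0061,0,0],[0,0,0,0.0038,-0.0069,0,0],[0,0,0,0.0026,-0.0074,0,0],[0,0,0,0.0012,-0.0078,0,0],[0,0,0,-0.0001,-0.0078,0,0],[0,0,0,-0.0015,-0.0077,0,0],[0,0,0,-0.0029,-0.0073,0,0]]'
python3 wh.py 26
python3 -m creep '[[0,0,0,-0.004,-0.0068,0,0],[0,0,0,-0.0051,-0.0059,0,0],[0,0,0,-0.0061,-0.0049,0,0],[0,0,0,-0.0069,-0.0038,0,0],[0,0,0,-0.0074,-0.0026,0,0],[0,0,0,-0.0078,-0.0012,0,0],[0,0,0,-0.0078,0.0001,0,0],[0,0,0,-0.0077,0.0015,0,0],[0,0,0,-0.0073,0.0029,0,0],[0,0,0,-0.0068,0.004,0,0]]'
python3 wh.py 126
```

```text
time: 23.93
tool_pos: [0.5702, 0.2652, 0.1089]
tool_rot: [0.001, 1.0, -0.0, 0.002]
contact_force: [1.7, -3.6, 7.9]
gripper_width: 0.266
t 23.93 tcp [0.5702 0.2652 0.1089] yAng -90.04 tilt z [ 0.0035 -0.0018 -1.    ] F [ 1.7 -3.6  7.9] w 0.266 q6 1.89 q1 0.32
theta 26.40 R 45.02
to cmd target: tool x 0.1 y 0.3 mm
time: 24.77
tool_pos: [0.5036, 0.2819, 0.1089]
tool_rot: [0.001, 1.0, -0.0, 0.003]
contact_force: [6.3, -2.1, 5.1]
gripper_width: 0.267
t 24.77 tcp [0.5036 0.2819 0.1089] yAng -90.01 tilt z [ 0.0057 -0.001  -1.    ] F [ 6.3 -2.1  5.1] w 0.267 q6 1.95 q1 0.38
theta 125.56 R 45.18
to cmd target: tool x -0.2 y 0.4 mm
```

Last 80°, then settle and correct.

```bash
python3 -m creep '[[0,0,0,-0.0059,0.0051,0,0],[0,0,0,-0.0049,0.0061,0,0],[0,0,0,-0.0038,0.0069,0,0],[0,0,0,-0.0026,0.0074,0,0],[0,0,0,-0.0012,0.0078,0,0],[0,0,0,0.0001,0.0078,0,0],[0,0,0,0.0015,0.0077,0,0],[0,0,0,0.0025,0.006,0,0],[0,0,0,0,0,0,0],[0,0,0,0,0,0,0],[0,0,0,0,0,0,0]]'
python3 wh.py 206.9
```

```text
time: 25.68
tool_pos: [0.4885, 0.2273, 0.1088]
tool_rot: [0.0, 1.0, -0.0, 0.001]
contact_force: [1.4, -0.9, 9.1]
gripper_width: 0.264
t 25.68 tcp [0.4885 0.2273 0.1088] yAng -90.03 tilt z [ 2.7e-03 -8.0e-04 -1.0e+00] F [ 1.4 -0.9  9.1] w 0.264 q6 1.87 q1 0.30
theta -156.69 R 45.03
to cmd target: tool x 1.2 y 2.5 mm
```

```bash
python3 -m creep '[[0,0,0,0.0013,0.0027,0,0],[0,0,0,0,0,0,0],[0,0,0,0,0,0,0],[0,0,0,0,0,0,0],[0,0,0,0,0,0,0]]'
python3 wh.py 206.9
```

```text
time: 26.1
tool_pos: [0.4894, 0.2253, 0.1088]
tool_rot: [-0.0, 1.0, -0.0, 0.001]
contact_force: [-0.0, 0.6, 8.7]
gripper_width: 0.259
t 26.10 tcp [0.4894 0.2253 0.1088] yAng -90.03 tilt z [ 1.8e-03  5.0e-04 -1.0e+00] F [-0.   0.6  8.7] w 0.259 q6 1.86 q1 0.29
theta -153.87 R 45.04
to cmd target: tool x 0.3 y 0.5 mm
```

```bash
python3 -m creep '[[0,0,0,0.0005,0.0009,0,0],[0,0,0,0,0,0,0],[0,0,0,0,0,0,0],[0,0,0,0,0,0,0],[0,0,0,0,0,0,0],[0,0,0,0,0,0,0]]'
python3 wh.py 206.9
python3 - <<'E'
from h import *
im=manip.grab_frame("wrist"); cv2.imwrite("pics/n_wrist.png",im)
im=manip.grab_frame("scene"); cv2.imwrite("pics/n_scene.png",im)
E
```

```text
time: 26.6
tool_pos: [0.4897, 0.2247, 0.1088]
tool_rot: [-0.001, 1.0, -0.0, 0.001]
contact_force: [-1.3, 2.4, 10.0]
gripper_width: 0.265
t 26.60 tcp [0.4897 0.2247 0.1088] yAng -90.02 tilt z [ 0.0014  0.0011 -1.    ] F [-1.3  2.4 10. ] w 0.265 q6 1.86 q1 0.29
theta -153.05 R 45.04
to cmd target: tool x 0.0 y -0.1 mm
```

View pics/n_wrist.png

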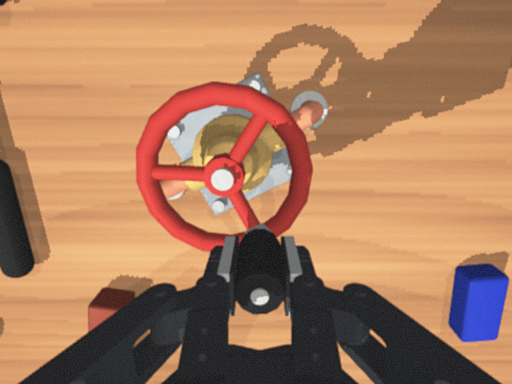

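View pics/n_scene.png

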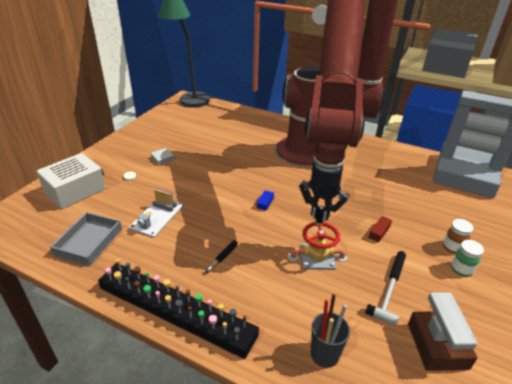

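The wheel, spokes and handle sit at the same pixels as in the picture at the stop (hub (222,179), pin (260,297)). The blank shows brass towards the nozzle, and the bystanders look unmoved. Hand in.

```bash
python3 -c "
from plant import manip
print(manip.job_done())"
```

```text
the job is handed in; nothing more can be done
None
```

The job is handed in at about 27 s of the 72 s allowed, with both parts done in the order asked; no verdict is reported.

- **Blank:** I gripped it from above, lifted it, turned it 180° and lowered it until it touched the slot floor, then let go. The wrist and scene pictures show it upright with the brass face towards the nozzle. It sits within about 0.2 mm of the slot's middle lengthwise and about 1 mm towards the nozzle side, within the slot's play.
- **Valve:** I gripped the handle and closed it clockwise about 140° to the stop. It rested there about 1 s, and I then opened it two full turns. The final handle angle is -153.05°, against -153.1° at the stop, and the wrist picture matches the one taken at the stop. The handle is still gripped, with about 3 N sideways and 10 N upward on the tool.
- **What went wrong:** at the stop I sent one more set of moves before reading the force, and it rose to about 86 N. That is under the 120 N wrist limit, and I backed off at once to about 15 N. The handle did not seem to slip in the grip; the later circle still fitted to about 0.2 mm.
- **Bystanders:** I did not measure them again; they look unmoved in the last scene picture.

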